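# Stopper the vials, seal the block heater and start it

### The job

Get the block heater ready and start it: press all three red vial stoppers on it fully home, then lift the blue cover from the tray by its knob, set it over the vials without dropping it and press it down until its seal is fully home. Then press the green start button fully down and release it. Leave the bottle, jar, beaker and small reference vial standing where they are.

Things in the scene. Friction and masses are not known exactly. Their poses are not given: they have to be found in the camera images.
- heater: grey laboratory block heater, a fixed box 200 (x) x 230 (y) x 80 mm high. Origin: centre of its underside, on the bench; z up, its -x side is the front with a black control strip along the top's front edge. It stands on the left or the right of the bench, turned up to 0.2 rad. Its flat top (deck) is 80 mm above the origin
- block (a point): point on the deck, on the axis of the round aluminium block (diameter 80 mm, 20 mm high above the deck, top edge bevelled to 70 mm) that holds the three vials; it lies 40 mm behind (+x) the heater's centre. The cover goes over this block, its axis on this point
- seal (a joint): travel of the black rubber seal ring (outer diameter 102 mm) round the foot of the block: 0 = up (ring top 8 mm above the deck), 0.006 m = fully home (2 mm above the deck). The cover's rim rests on it. It is stiff: about 10 N pushes it down and it stays where it is left, so the cover's weight alone does not seat it
- stopper_a (a joint): travel of red stopper a: 0 = 9 mm proud, 0.009 m = fully home, its head lying on the block. It starts between 0 and 0.006. About 7 N pushes it down and it stays where it is left
- stopper_b (a joint): the same for red stopper b
- stopper_c (a joint): the same for red stopper c
- stopper_a_top (a point): centre of the top of red stopper a, a round head 20 mm in diameter, 8 mm thick. The three stoppers stand in a triangle, 23 mm from the block's axis and 40 mm from each other; a lies on the heater's +x side. Fully home, the top is 28 mm above the deck, fully proud 37 mm
- stopper_b_top (a point): the same for red stopper b (towards the heater's -x, +y)
- stopper_c_top (a point): the same for red stopper c (towards the heater's -x, -y)
- start (a joint): travel of the green spring start button: 0 = released, 0.006 m = fully down (about 5 N)
- start_top (a point): centre of the top of the green start button (diameter 24 mm, in a black housing on the deck's front strip, 66 mm in front of and 55 mm to the right (-y) of the heater's centre); pressed straight down
- tray: low white plastic tray 250 x 250 mm, rim 18 mm high, inner floor 4 mm above the bench, fixed on the bench on the other side from the heater, turned up to 0.2 rad. Origin: centre of its underside. The cover, bottle, jar and beaker stand in it, one in each quarter, in any arrangement
- cover: loose blue plastic cover, about 140 g: an upturned round cup, outer diameter 94 mm, inner diameter 87 mm, open below, 50 mm high (inside 45 mm), with a black knob on top. Origin: centre of its open lower rim; z up. It is pushed home when the rim is about 2 mm above the deck
- cover_knob (a point): centre of the top of the cover's round black knob, 80 mm above the rim; the knob is 28 mm in diameter, 22 mm high, on a thin neck 8 mm long
- reagent: amber reagent bottle with blue cap, diameter 60 mm, 145 mm high; leave alone. Origin: centre of its underside
- jar: white jar with red cap, diameter 60 mm, 85 mm high; leave alone. Origin: centre of its underside
- beaker: white beaker, diameter 64 mm, 85 mm high, open; leave alone. Origin: centre of its underside
- ref_vial: small amber reference vial with black cap, diameter 26 mm, 60 mm high, standing on the heater's front strip left (+y) of the start button; leave alone. Origin: centre of its underside
Things that resemble listed ones, but are neither listed nor needed, are in the scene too. Several things look just like the cover: the one meant starts nearest to the robot's base.

How it is judged:
By the outcome, as a careful person would: the job done as asked, in the order asked, and still so for the second after the job is handed in, with the robot touching nothing.
It also fails if it takes over 67 s, if anything falls off the work surface, if the arm or the gripper's body presses on something with over 40 N, if the wrist force passes 120 N, or if a joint passes its speed limit or range.

### The arm

A 6-joint arm with a two-finger parallel gripper is mounted at the origin on the work surface. World frame = base frame: x ahead of the robot, y to its left, z up, the work surface at z = 0. Lengths are in mm, angles in rad, forces in N, time in s.
With the tool pointing down it reaches from about 350 to 775 mm from the base axis. Payload 7.3 kg.
Tool frame: the origin (TCP) lies midway between the tips of the shut fingers; the grasp point (between the pads) lies 19 mm behind it; z points along the fingers, y is the line along which they close (so a half turn about z gives the same grasp; the last joint's range is limited). The gripper opens to 92 mm and grips with 3 to 60 N. Pads are 19 mm wide; open, the fingers measure 130 mm over their backs; the gripper's body (75 mm by 190 mm) begins 47 mm behind the grasp point.
Start: joints at [-1.42, 0.342, 1.524, -0, 1.275, -0.146], TCP at [153.565, -502.059, 226.741] pointing down, gripper open.
Joint ranges: [-2.53, 2.53], [-0.77, 2.02], [0.04, 2.7], [-1, 4.14], [0.28, 2.66], [-3.11, 3.11]. Speed limits (rad/s): [2.57, 2.57, 3.14, 3.14, 3.14, 3.14].

### API

Orientations are given as [roll, pitch, yaw] about the fixed x, y, z axes, in that order (R = Rz(yaw) Ry(pitch) Rx(roll)).
In Python, from plant import bot gives the robot as it stands.
- The arm moves only by the tool servo_tool, never from a script. Its argument "deltas" is a list of rows, each a list of 2 entries, a list of its own where there are three numbers: the shift along the tool's x, y, z in m, then the turn, a rotation vector about the tool's x, y, z in degrees. A call has 1 to 20 rows; each row shifts and turns the commanded pose from where the row before left it, along the tool's axes as they then stand; what a row does not reach is not made up. A row lasts 1/8 s, in which the tool goes at most 62.5 mm and 10.7 degrees, less where a joint would pass 70% of its speed; a pose out of reach is approached as far as the arm can. A call with a gripper value outside its range is refused whole. "fingers" is the opening, from 0 (shut) to 1 (fully open), set as the call begins (left out, the last holds). The fingers move at their own pace and stop on an object; the grip force is fixed at half the most. Time passes only in rows, so rows that do not move let the fingers close. It gives the time, the measured TCP pose, the force, the opening and the grip force at its end, in the units of the state.
- bot.get_obs(): the state, without advancing time (a new reading comes with each control period).
- bot.capture(name): name is "scene" or "top" or "wrist"; returns the picture (480x640x3 uint8, red, green, blue); there is no depth.
- bot.camera_model(name): a dict with "mtx" (3x3 intrinsics, pixels), "xyz" and "rotation" of the camera in the world. Camera axes: x right, y down, z forward; pixel columns grow to the right and rows downward; lengths in mm; the calibration is good to about 2 mm. The wrist camera is an equidistant fisheye: a pixel r from the principal point sees the ray r / f radians off the axis. A picture is of the moment at which its call begins: read the wrist's pose just before it. camera_model takes no time and is no camera call; for the wrist camera it gives the pose at the moment of the call.
- bot.close_job(): hands the job in; it is judged then, once.
The state is a dict: "time": time; "joint_positions": joint angles; "dq": joint speeds; "tau": joint torques, N m; "tool_pos": TCP position; "tcp_rot": TCP orientation; "contact_force": force on the tool from outside, world axes, zero at the start; "moment": the same for the moment, N m; "grip_width": finger opening in mm; "finger_force": force on a finger pad.
Only numpy, scipy, OpenCV 4.12 (cv2) and the standard library are available. Lean on these libraries where they do the work, as an engineer would, in place of code of your own. Each camera call takes 0.05 s, during which the arm holds its last target. There are 200 camera calls.

## Working session

There is one attempt and no reset: what is moved stays moved. The work goes in short steps, Python scripts to look and compute and a tool call to move; the robot and the scene stay as the last step left them, time stands still between calls to the robot, and variables do not carry over. Pictures are saved under pics/ and viewed, at most 10 in all, crops included, and the job is handed in when it is done.

Besides the shell and the picture viewer there is one more tool, called after "Call:" as a command line: name --argument value ..., lists and objects as JSON in quotes. servo_tool: Moves the arm, as the interface text tells. Its arguments: {"type":"object","properties":{"deltas":{"type":"array"},"fingers":{"type":"number"}},"required":["deltas"]}

```bash
mkdir -p pics; ls; python3 - <<'E'
from plant import bot
import cv2,numpy as np
for n in("scene","top"):
    im=bot.capture(n);cv2.imwrite(f"pics/{n}0.png",im[:,:,::-1]);m=bot.camera_model(n);print(n,np.round(m["mtx"],1).tolist(),np.round(m["xyz"],1),np.round(m["rotation"],4).tolist())
o=bot.get_obs();print(o)
E
```

```text
pics
scene [[482.3, 0.0, 319.7], [0.0, 482.3, 245.4], [0.0, 0.0, 1.0]] [1316.9  130.5  577.2] [-2.1045, 0.0123, 1.5889]
top [[515.4, 0.0, 324.6], [0.0, 515.4, 234.1], [0.0, 0.0, 1.0]] [ 358.7  101.5 1308. ] [-2.998, -0.0086, -1.5809]
{'time': 0.1, 'joint_positions': array([-1.42002647e+00,  3.42645848e-01,  1.52489350e+00, -1.45669331e-05,
        1.27539798e+00, -1.46021683e-01]), 'dq': array([-0.00147448, -0.00253268, -0.00260549, -0.00041859,  0.00050673,
        0.00145869]), 'tau': array([ 1.31989764e-03, -4.32004952e+01, -2.44694245e+01,  7.18992669e-02,
        5.26598340e-02, -5.08831351e-05]), 'tool_pos': array([ 153.49102582, -501.69487341,  226.12796715]), 'tcp_rot': array([-3.14026027e+00, -1.81871829e-04,  2.96795664e-01]), 'contact_force': array([-0.0885692 , -0.63331358, -0.97890734]), 'moment': array([ 0.04664982, -0.02068852,  0.04787164]), 'finger_force': 0.0, 'grip_width': 91.78181451119804}
```

View pics/scene0.png

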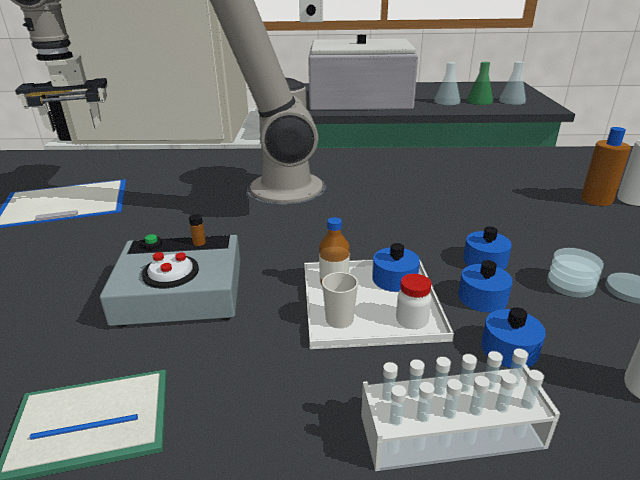

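View pics/top0.png

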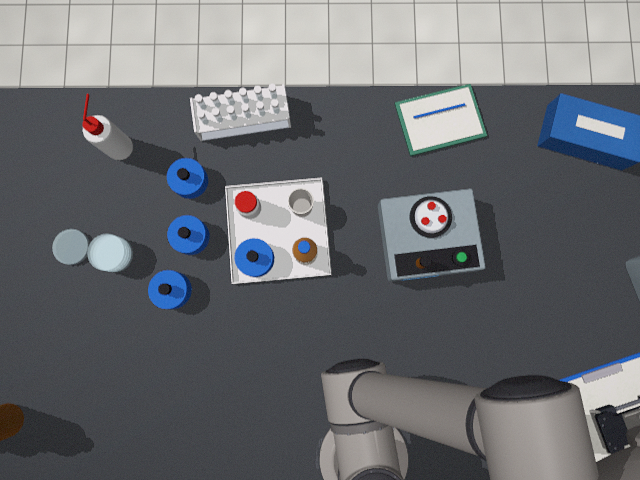

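The top view shows the heater at right (block ≈ (431,216), button ≈ (461,257)). The tray is at left with the wanted cover's knob at ≈ (252,257) and the bottle at (305,249). The cover in the tray is nearest to the base.

```bash
cat > h.py <<'E'
from plant import bot
import cv2,numpy as np
from scipy.spatial.transform import Rotation as Ro
def blobs(im,kind,amin=8):
    h=cv2.cvtColor(im,cv2.COLOR_RGB2HSV).astype(int);H,S,V=h[...,0],h[...,1],h[...,2]
    m={'red':((H<8)|(H>172))&(S>150)&(V>90),'green':(H>50)&(H<85)&(S>120)&(V>60),'black':(V<45),'blue':(H>105)&(H<125)&(S>170)&(V>70)}[kind]
    n,l,s,c=cv2.connectedComponentsWithStats(m.astype(np.uint8))
    return [(c[i].round(1).tolist(),int(s[i,4]),s[i,:4].tolist()) for i in range(1,n) if s[i,4]>=amin]
def ray(n,p,m=None):
    m=m or bot.camera_model(n);K=np.array(m["mtx"]);R=Ro.from_euler('xyz',m["rotation"]).as_matrix()
    d=np.array([(p[0]-K[0,2])/K[0,0],(p[1]-K[1,2])/K[1,1],1.])
    if n=="wrist":
        r=np.hypot(d[0],d[1]);d=np.array([d[0]/r*np.sin(r),d[1]/r*np.sin(r),np.cos(r)]) if r>0 else d
    d=R@d;return np.array(m["xyz"]),d/np.linalg.norm(d)
def plane(n,p,z,m=None):
    o,d=ray(n,p,m);return o+d*(z-o[2])/d[2]
def tri(a,b):
    (o1,d1),(o2,d2)=a,b
    A=np.c_[d1,-d2];t=np.linalg.lstsq(A,o2-o1,rcond=None)[0]
    p,q=o1+d1*t[0],o2+d2*t[1];return (p+q)/2,np.linalg.norm(p-q)
E
python3 - <<'E'
from h import *
I={n:cv2.imread(f"pics/{n}0.png")[:,:,::-1].copy() for n in("scene","top")}
box={"scene":(100,220,220,300),"top":(370,180,500,290)}
for n in I:
    x0,y0,x1,y1=box[n]
    for k in("red","green"):
        for b in blobs(I[n][y0:y1,x0:x1],k): print(n,k,[b[0][0]+x0,b[0][1]+y0],b[1],b[2])
x0,y0=230,235
for b in blobs(I["top"][y0:280,x0:280],"black"): print("topknob",[b[0][0]+x0,b[0][1]+y0],b[1:])
for b in blobs(I["top"][y0:280,x0:280],"blue"): print("topblue",[b[0][0]+x0,b[0][1]+y0],b[1:])
x0,y0=365,235
for b in blobs(I["scene"][y0:300,x0:430],"black"): print("sceneknob",[b[0][0]+x0,b[0][1]+y0],b[1:])
print(plane("top",(252,257),78),plane("top",(305,247),145))
t=np.hstack([cv2.resize(I["top"][235:280,225:285],None,fx=6,fy=6),cv2.resize(I["top"][190:235,405:460],None,fx=6,fy=6)]);cv2.imwrite("pics/c.png",t[:,:,::-1])
E
```

```text
scene red [157.9, 256.0] 75 [53, 32, 11, 9]
scene red [180.3, 256.4] 68 [76, 33, 10, 8]
scene red [165.7, 266.8] 78 [61, 43, 11, 9]
scene green [150.7, 238.7] 105 [45, 14, 13, 10]
top red [431.3, 205.2] 46 [58, 22, 8, 8]
top red [441.8, 218.3] 44 [68, 35, 8, 8]
top red [425.0, 220.6] 43 [52, 37, 7, 8]
top green [461.1, 256.5] 91 [86, 72, 11, 10]
topknob [253.4, 254.8] (37, [18, 16, 10, 10])
topblue [254.2, 257.4] (1037, [5, 4, 39, 38])
sceneknob [396.7, 250.6] (181, [25, 8, 14, 17])
[482.69845431 263.4174844   78.        ] [497.63409944 134.61145159 145.        ]
```

View pics/c.png

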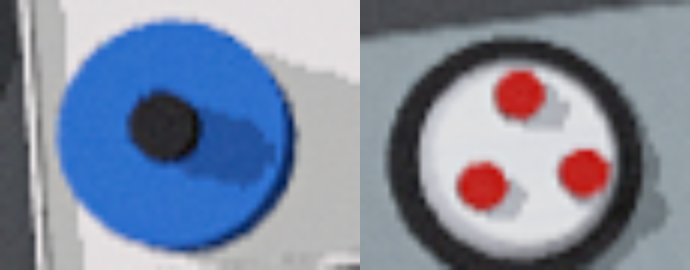

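The crop shows the knob at top-view pixel ≈ (252.5,256) and the three stoppers clearly.

```bash
python3 - <<'E'
from h import *
P={}
for k,t,s in(("a",(431.3,205.2),(165.7,266.8)),("b",(425,220.6),(180.3,256.4)),("c",(441.8,218.3),(157.9,256)),("g",(461.1,256.5),(150.7,238.7)),("knob",(252.5,256),(396.7,250.6))):
    p,e=tri(ray("top",t),ray("scene",s));P[k]=plane("top",t,{"g":92,"knob":82}.get(k,111));print(k,p.round(1),round(e,1),P[k].round(1))
c=(P["a"]+P["b"]+P["c"])/3;print("block",c.round(1))
v=P["g"]-c;th=np.arctan2(v[1],v[0])-np.arctan2(-55,-106);th=(th+np.pi)%(2*np.pi)-np.pi;print("theta",th,np.hypot(*v[:2]))
v=P["a"]-c;print(np.arctan2(v[1],v[0]),[np.hypot(*(P[k]-c)[:2]) for k in "abc"])
m=bot.camera_model("wrist");o=bot.get_obs();print(m["mtx"],m["xyz"],m["rotation"],o["tool_pos"])
E
```

```text
a [ 599.  -164.2  108.9] 0.8 [ 598.7 -164.1  111. ]
b [ 562.3 -148.   107.9] 0.8 [ 561.8 -147.8  111. ]
c [ 566.8 -187.4  111.7] 0.3 [ 567.  -187.7  111. ]
g [ 477.3 -232.6   97.3] 0.5 [ 477.9 -234.3   92. ]
knob [485.6 263.4  73.4] 1.0 [484.7 261.7  82. ]
block [ 575.9 -166.5  111. ]
theta 0.1264793773422599 119.1112757358863
0.10493052492186497 [np.float64(22.99123749975159), np.float64(23.427340219364993), np.float64(22.955762997910803)]
[[371.64829954   0.         323.74654831]
 [  0.         371.64829954 244.98229305]
 [  0.           0.           1.        ]] [ 225.65154714 -480.39318529  384.46853992] [ 2.86080202e+00  1.44985849e-03 -1.27381708e+00] [ 153.49102582 -501.69487341  226.12796715]
```

Call:
servo_tool --deltas '[[[0, 0, 0], [0, 0, -10.43]], [[0, 0, 0], [0, 0, -10.43]], [[0, 0, 0], [0, 0, -10.43]], [[0, 0, 0], [0, 0, -10.43]], [[0, 0, 0], [0, 0, -10.43]], [[0, 0, 0], [0, 0, -10.43]], [[0, 0, 0], [0, 0, -10.43]], [[0.0282, 0.0371, 0.005], [0, 0, 0]], [[0.0282, 0.0371, 0.005], [0, 0, 0]], [[0.0282, 0.0371, 0.005], [0, 0, 0]], [[0.0282, 0.0371, 0.005], [0, 0, 0]], [[0.0282, 0.0371, 0.005], [0, 0, 0]], [[0.0282, 0.0371, 0.005], [0, 0, 0]], [[0.0282, 0.0371, 0.005], [0, 0, 0]], [[0.0282, 0.0371, 0.005], [0, 0, 0]], [[0.0282, 0.0371, 0.005], [0, 0, 0]], [[0.0282, 0.0371, 0.005], [0, 0, 0]], [[0.0282, 0.0371, 0.005], [0, 0, 0]], [[0.0282, 0.0371, 0.005], [0, 0, 0]]]' --fingers 0

```text
time: 2.48
tool_pos: [599.6, -162.4, 166.1]
tcp_rot: [-3.141, -0.0, 1.571]
contact_force: [0.4, -0.0, 0.3]
grip_width: 0.4
finger_force: 0.0
```

```bash
python3 - <<'E'
from h import *
m=bot.camera_model("wrist");o=bot.get_obs();im=bot.capture("wrist");cv2.imwrite("pics/w1.png",im[:,:,::-1])
print(o["tool_pos"],o["tcp_rot"],o["contact_force"],m["xyz"],m["rotation"])
for k,z in(("red",111),("green",92)):
    for b in blobs(im,k,30): print(k,b,plane("wrist",b[0],z,m).round(1))
E
```

```text
[ 599.58530846 -162.39033013  166.06821149] [-3.14075182e+00 -1.08744646e-04  1.57120809e+00] [ 0.44390406 -0.0313764   0.32110313] [600.32067701 -88.02710889 324.4126038 ] [2.86097503e+00 1.02638246e-03 5.12160963e-04]
red ([325.9, 272.1], 361, [311, 258, 26, 26]) [ 601.5 -166.8  111. ]
green ([162.4, 356.2], 130, [151, 352, 23, 10]) [ 471.9 -247.1   92. ]
```

View pics/w1.png

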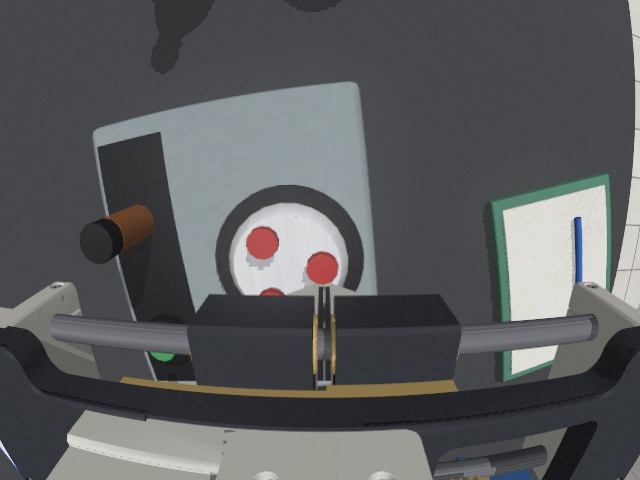

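The wrist view shows stopper a at (322,268) and b at (262,242), both agreeing with the top view to within 1 mm. The next step is pressing a.

Call:
servo_tool --deltas '[[[-0.0018, -0.0005, 0.015], [0, 0, 0]], [[0, 0, 0.015], [0, 0, 0]], [[0, 0, 0.015], [0, 0, 0]], [[0, 0, 0.003], [0, 0, 0]], [[0, 0, 0.003], [0, 0, 0]], [[0, 0, 0.003], [0, 0, 0]], [[0, 0, 0.002], [0, 0, 0]], [[0, 0, 0.002], [0, 0, 0]], [[0, 0, 0.001], [0, 0, 0]], [[0, 0, 0], [0, 0, 0]], [[0, 0, 0], [0, 0, 0]]]'

```text
time: 3.9
tool_pos: [598.4, -165.5, 108.9]
tcp_rot: [3.14, 0.001, 1.571]
contact_force: [-2.3, 0.4, 6.7]
grip_width: 0.6
finger_force: 2.8
```

Call:
servo_tool --deltas '[[[0, 0, 0.001], [0, 0, 0]], [[0, 0, 0.001], [0, 0, 0]], [[0, 0, 0.001], [0, 0, 0]], [[0, 0, 0], [0, 0, 0]], [[0, 0, 0], [0, 0, 0]]]'

```text
time: 4.53
tool_pos: [598.5, -165.6, 108.1]
tcp_rot: [3.139, 0.002, 1.571]
contact_force: [-7.4, 2.4, 17.4]
grip_width: 0.8
finger_force: 9.2
```

Call:
servo_tool --deltas '[[[0, 0, -0.01], [0, 0, 0]], [[0, 0, -0.015], [0, 0, 0]], [[0.0082, -0.0185, 0], [0, 0, 0]], [[0.0082, -0.0185, 0], [0, 0, 0]], [[0, 0, 0], [0, 0, 0]], [[0, 0, 0.008], [0, 0, 0]], [[0, 0, 0.003], [0, 0, 0]], [[0, 0, 0.003], [0, 0, 0]], [[0, 0, 0.003], [0, 0, 0]], [[0, 0, 0.002], [0, 0, 0]], [[0, 0, 0.002], [0, 0, 0]], [[0, 0, 0.002], [0, 0, 0]], [[0, 0, 0.002], [0, 0, 0]], [[0, 0, 0], [0, 0, 0]], [[0, 0, 0], [0, 0, 0]]]'

```text
time: 6.4
tool_pos: [561.4, -149.0, 108.0]
tcp_rot: [3.14, 0.001, 1.571]
contact_force: [-8.4, 3.0, 23.0]
grip_width: 0.3
finger_force: 11.1
```

Call:
servo_tool --deltas '[[[0, 0, -0.01], [0, 0, 0]], [[0, 0, -0.015], [0, 0, 0]], [[-0.02, 0.0025, 0], [0, 0, 0]], [[-0.02, 0.0025, 0], [0, 0, 0]], [[0, 0, 0], [0, 0, 0]], [[0, 0, 0.008], [0, 0, 0]], [[0, 0, 0.003], [0, 0, 0]], [[0, 0, 0.003], [0, 0, 0]], [[0, 0, 0.003], [0, 0, 0]], [[0, 0, 0.002], [0, 0, 0]], [[0, 0, 0.002], [0, 0, 0]], [[0, 0, 0.002], [0, 0, 0]], [[0, 0, 0.002], [0, 0, 0]], [[0, 0, 0], [0, 0, 0]], [[0, 0, 0], [0, 0, 0]]]'

```text
time: 8.28
tool_pos: [566.3, -188.6, 108.0]
tcp_rot: [3.14, 0.001, 1.572]
contact_force: [-8.4, 4.3, 21.5]
grip_width: 0.5
finger_force: 10.8
```

Call:
servo_tool --deltas '[[[0, 0, -0.02], [0, 0, 0]], [[0, 0, -0.04], [0, 0, 0]], [[-0.02, 0.005, -0.045], [0, 0, 0]], [[-0.02, 0.005, 0], [0, 0, 0]], [[0, 0, 0], [0, 0, 0]], [[0, 0, 0], [0, 0, 0]]]'

```text
time: 9.02
tool_pos: [575.6, -228.0, 208.8]
tcp_rot: [-3.14, -0.001, 1.571]
contact_force: [0.3, -0.3, 0.4]
grip_width: 0.4
finger_force: 0.0
```

```bash
python3 - <<'E'
from h import *
m=bot.camera_model("wrist");o=bot.get_obs();im=bot.capture("wrist");cv2.imwrite("pics/w2.png",im[:,:,::-1])
print(o["tool_pos"],o["tcp_rot"],o["contact_force"],o["dq"])
q=[]
for k,z in(("red",108),("green",92)):
    for b in blobs(im,k,30): print(k,b,plane("wrist",b[0],z,m).round(1))
t=bot.capture("top")
for b in blobs(t[180:290,370:500],"red"): print("top",plane("top",(b[0][0]+370,b[0][1]+180),108).round(1))
E
```

```text
[ 575.63744651 -228.00984274  208.75466994] [-3.13981057e+00 -1.25674707e-03  1.57125844e+00] [ 0.25163035 -0.32398615  0.44728339] [ 0.00703599 -0.00052244  0.00200886 -0.00149542 -0.00082674 -0.00162908]
green ([198.0, 247.8], 653, [184, 233, 30, 30]) [ 475.  -235.3   92. ]
top [ 598.1 -163.6  108. ]
top [ 566.1 -187.2  108. ]
top [ 561.6 -147.4  108. ]
```

View pics/w2.png

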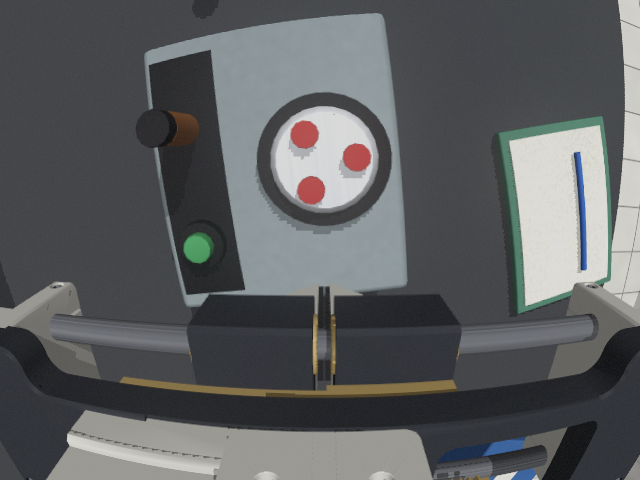

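The wrist view shows all stoppers flush, at (357,157), (304,134) and (311,190), and the button at (198,248).

```bash
python3 - <<'E'
from h import *
im=cv2.imread("pics/w2.png").astype(int);B,G,R=im[...,0],im[...,1],im[...,2]
m=((R>130)&(G<80)&(B<80)).astype(np.uint8);m[230:]=0
n,l,s,c=cv2.connectedComponentsWithStats(m);q=[]
for i in range(1,n):
    if s[i,4]>100: p=plane("wrist",c[i],108);q.append(p);print(c[i].round(1),p.round(1))
print(np.mean(q,0))
for z in (94,97): print("g",plane("wrist",(198,247.8),z).round(1))
E
```

```text
[360.8 158.6] [ 601.9 -165.7  108. ]
[310.7 193.1] [ 567.  -190.3  108. ]
[ 584.47091052 -177.99752945  108.        ]
g [ 475.9 -234.7   94. ]
g [ 477.  -233.8   97. ]
```

Call:
servo_tool --deltas '[[[0.0354, -0.0075, 0], [0, 0, 0]], [[0.0354, -0.0075, 0], [0, 0, 0]], [[0.0354, -0.0075, 0], [0, 0, 0]], [[0.0354, -0.0075, 0], [0, 0, 0]], [[0.0354, -0.0075, 0], [0, 0, 0]], [[0.0354, -0.0075, 0], [0, 0, 0]], [[0.0354, -0.0075, 0], [0, 0, 0]], [[0.0354, -0.0075, 0], [0, 0, 0]], [[0.0354, -0.0075, 0], [0, 0, 0]], [[0.0354, -0.0075, 0], [0, 0, 0]], [[0.0354, -0.0075, 0], [0, 0, 0]], [[0.0354, -0.0075, 0], [0, 0, 0]], [[0, 0, 0], [0, 0, 0]], [[0, 0, 0], [0, 0, 0]]]' --fingers 0.65

```text
time: 10.88
tool_pos: [485.8, 195.7, 209.5]
tcp_rot: [-3.141, 0.001, 1.572]
contact_force: [-0.3, -0.1, -0.7]
grip_width: 59.6
finger_force: 0.0
```

```bash
python3 - <<'E'
from h import *
m=bot.camera_model("wrist");o=bot.get_obs();im=bot.capture("wrist");cv2.imwrite("pics/w3.png",im[:,:,::-1])
print(o["tool_pos"],o["tcp_rot"],o["grip_width"])
for b in blobs(im[:295],"black",200): print("black",b,plane("wrist",b[0],82,m).round(1))
for b in blobs(im[:295],"blue",200): print("blue",b,plane("wrist",b[0],54,m).round(1))
E
```

```text
[485.75019244 195.72339715 209.46717037] [-3.14114292e+00  5.43330404e-04  1.57192690e+00] 59.55141891720448
blue ([355.3, 8.7], 242, [339, 0, 38, 20]) [512.6 386.9  54. ]
blue ([527.9, 15.5], 2468, [477, 0, 95, 43]) [676.8 403.1  54. ]
```

View pics/w3.png

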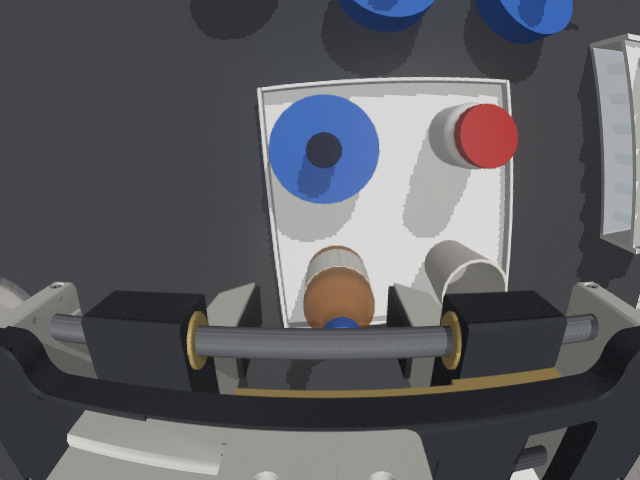

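The knob is centred at (324,150) and the cover disc at (324,149). The bottle is at (340,300), with its top well below the fingers.

```bash
python3 - <<'E'
from h import *
im=cv2.imread("pics/w3.png")[120:180,295:355];m=(im.max(2)<60).astype(np.uint8)
n,l,s,c=cv2.connectedComponentsWithStats(m);i=1+s[1:,4].argmax();p=c[i]+[295,120];print(p,s[i])
print(plane("wrist",p,84),plane("wrist",p,80))
im=cv2.imread("pics/w3.png").astype(int)[80:220,255:395];m=((im[...,0]>120)&(im[...,2]<90)).astype(np.uint8)
c=max(cv2.findContours(m,0,2)[0],key=len);e=cv2.fitEllipse(cv2.convexHull(c));print(e,plane("wrist",np.array(e[0])+[255,80],54))
E
```

```text
Traceback (most recent call last):
ValueError: attempt to get argmax of an empty sequence
```

```bash
python3 - <<'E'
from h import *
I=cv2.imread("pics/w3.png");print(I.shape,I[150,324],I[150,300],I[175,318])
im=I[120:180,295:355];m=(im[...,0]<75).astype(np.uint8)
n,l,s,c=cv2.connectedComponentsWithStats(m)
for i in range(1,n):
  if s[i,4]>50: p=c[i]+[295,120];print(p,s[i],plane("wrist",p,84),plane("wrist",p,80))
im=I.astype(int)[80:220,255:395];m=((im[...,0]>im[...,2]+50)).astype(np.uint8)
c=max(cv2.findContours(m,0,2)[0],key=len);e=cv2.fitEllipse(cv2.convexHull(c));print(e,plane("wrist",np.array(e[0])+[255,80],54))
E
```

```text
(480, 640, 3) [72 59 56] [184 109  69] [145  87  61]
[323.13459399 150.08231368] [ 12  13  34  35 899] [486.03242713 262.44160162  84.        ] [486.02387632 262.33799722  80.        ]
((68.40636444091797, 68.60340118408203), (109.24017333984375, 110.50846862792969), 82.52017974853516) [486.1950576  262.91414174  54.        ]
```

Call:
servo_tool --deltas '[[[0.0335, 0.0003, 0.01], [0, 0, 0]], [[0.0332, 0, 0.02], [0, 0, 0]], [[0, 0, 0.03], [0, 0, 0]], [[0, 0, 0.03], [0, 0, 0]], [[0, 0, 0.03], [0, 0, 0]], [[0, 0, 0.02], [0, 0, 0]], [[0, 0, 0.008], [0, 0, 0]], [[0, 0, 0.003], [0, 0, 0]], [[0, 0, 0], [0, 0, 0]], [[0, 0, 0], [0, 0, 0]]]'

```text
time: 12.18
tool_pos: [486.9, 262.6, 59.5]
tcp_rot: [3.14, -0.0, 1.571]
contact_force: [-0.7, -0.3, -1.1]
grip_width: 59.9
finger_force: 0.0
```

Call:
servo_tool --deltas '[[[0, -0.0005, 0.002], [0, 0, 0]], [[0, 0, 0], [0, 0, 0]]]'

```text
time: 12.42
tool_pos: [485.8, 262.6, 56.7]
tcp_rot: [3.142, 0.0, 1.571]
contact_force: [0.5, 1.1, -0.2]
grip_width: 59.4
finger_force: 0.0
```

Call:
servo_tool --deltas '[[[0, 0, 0], [0, 0, 0]], [[0, 0, 0], [0, 0, 0]], [[0, 0, 0], [0, 0, 0]], [[0, 0, 0], [0, 0, 0]], [[0, 0, 0], [0, 0, 0]], [[0, 0, 0], [0, 0, 0]]]' --fingers 0

```text
time: 13.18
tool_pos: [485.7, 262.5, 56.6]
tcp_rot: [-3.141, 0.0, 1.571]
contact_force: [-0.0, 0.9, -1.6]
grip_width: 27.0
finger_force: 30.0
```

Call:
servo_tool --deltas '[[[0, 0, -0.005], [0, 0, 0]], [[0, 0, -0.015], [0, 0, 0]], [[0, 0, -0.025], [0, 0, 0]], [[0, 0, -0.03], [0, 0, 0]], [[0, 0, -0.03], [0, 0, 0]], [[0, 0, -0.03], [0, 0, 0]], [[0, 0, -0.025], [0, 0, 0]], [[0, 0, -0.015], [0, 0, 0]], [[0, 0, -0.01], [0, 0, 0]], [[0, 0, 0], [0, 0, 0]], [[0, 0, 0], [0, 0, 0]]]'

```text
time: 14.55
tool_pos: [485.5, 262.4, 240.7]
tcp_rot: [-3.14, 0.001, 1.571]
contact_force: [-0.0, -0.7, -2.4]
grip_width: 27.5
finger_force: 30.0
```

Call:
servo_tool --deltas '[[[-0.01, 0.0021, 0], [0, 0, 0]], [[-0.02, 0.0042, 0], [0, 0, 0]], [[-0.029, 0.0061, 0], [0, 0, 0]], [[-0.029, 0.0061, 0], [0, 0, 0]], [[-0.029, 0.0061, 0], [0, 0, 0]], [[-0.029, 0.0061, 0], [0, 0, 0]], [[-0.029, 0.0061, 0], [0, 0, 0]], [[-0.029, 0.0061, 0], [0, 0, 0]], [[-0.029, 0.0061, 0], [0, 0, 0]], [[-0.029, 0.0061, 0], [0, 0, 0]], [[-0.029, 0.0061, 0], [0, 0, 0]], [[-0.029, 0.0061, 0], [0, 0, 0]], [[-0.029, 0.0061, 0], [0, 0, 0]], [[-0.029, 0.0061, 0], [0, 0, 0]], [[-0.029, 0.0061, 0], [0, 0, 0]], [[-0.015, 0.0032, 0], [0, 0, 0]], [[-0.007, 0.0014, 0], [0, 0, 0]], [[0, 0, 0], [0, 0, 0]], [[0, 0, 0], [0, 0, 0]]]'

```text
time: 16.92
tool_pos: [576.1, -165.5, 241.8]
tcp_rot: [-3.141, -0.0, 1.572]
contact_force: [-0.1, 0.8, -1.9]
grip_width: 27.2
finger_force: 30.0
```

```bash
python3 - <<'E'
from h import *
o=bot.get_obs();print(o["tool_pos"],o["grip_width"])
m=bot.camera_model("wrist");w=bot.capture("wrist");s=bot.capture("scene")
v=np.hstack([w[:, :, ::-1],s[:,:,::-1][60:380,20:340].repeat(1,0)] if 0 else [cv2.resize(w,(480,360)),cv2.resize(s[80:320,60:270],(315,360))]);cv2.imwrite("pics/p4.png",v[:,:,::-1] if 0 else cv2.cvtColor(v,cv2.COLOR_RGB2BGR))
E
```

```text
[ 576.09806522 -165.51614101  241.77133023] 27.207875740217087
```

View pics/p4.png

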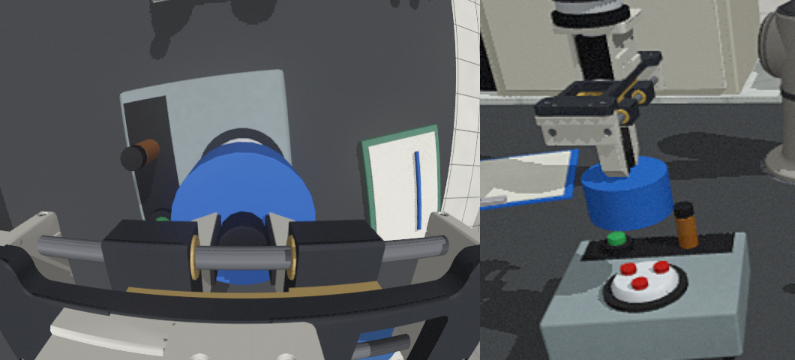

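The cover hangs level in the fingers, above the block.

Call:
servo_tool --deltas '[[[-0.0009, -0.0003, 0.01], [0, 0, 0]], [[0, 0, 0.02], [0, 0, 0]], [[0, 0, 0.02], [0, 0, 0]], [[0, 0, 0.01], [0, 0, 0]], [[0, 0, 0.006], [0, 0, 0]], [[0, 0, 0.005], [0, 0, 0]], [[0, 0, 0.005], [0, 0, 0]], [[0, 0, 0.005], [0, 0, 0]], [[0, 0, 0.003], [0, 0, 0]], [[0, 0, 0.003], [0, 0, 0]], [[0, 0, 0.003], [0, 0, 0]], [[0, 0, 0], [0, 0, 0]]]'

```text
time: 18.52
tool_pos: [575.8, -167.3, 151.5]
tcp_rot: [-3.141, -0.0, 1.571]
contact_force: [-0.1, -0.1, -1.7]
grip_width: 27.0
finger_force: 30.0
```

Call:
servo_tool --deltas '[[[0, 0, 0.003], [0, 0, 0]], [[0, 0, 0.003], [0, 0, 0]], [[0, 0, 0.002], [0, 0, 0]], [[0, 0, 0.002], [0, 0, 0]], [[0, 0, 0.002], [0, 0, 0]], [[0, 0, 0], [0, 0, 0]], [[0, 0, 0], [0, 0, 0]]]'

```text
time: 19.4
tool_pos: [576.0, -167.4, 140.3]
tcp_rot: [3.141, 0.0, 1.571]
contact_force: [-1.9, 1.0, 4.7]
grip_width: 27.5
finger_force: 30.0
```

Call:
servo_tool --deltas '[[[0, 0, 0.002], [0, 0, 0]], [[0, 0, 0.002], [0, 0, 0]], [[0, 0, 0.002], [0, 0, 0]], [[0, 0, 0.002], [0, 0, 0]], [[0, 0, 0.001], [0, 0, 0]], [[0, 0, 0.001], [0, 0, 0]], [[0, 0, 0], [0, 0, 0]], [[0, 0, 0], [0, 0, 0]]]'

```text
time: 20.4
tool_pos: [576.4, -167.7, 134.3]
tcp_rot: [3.138, 0.002, 1.571]
contact_force: [-9.0, 2.7, 28.7]
grip_width: 27.5
finger_force: 30.0
```

Call:
servo_tool --deltas '[[[0, 0, -0.002], [0, 0, 0]], [[0, 0, -0.0012], [0, 0, 0]], [[0, 0, 0], [0, 0, 0]]]'

```text
time: 20.78
tool_pos: [576.1, -167.5, 134.4]
tcp_rot: [3.14, 0.001, 1.571]
contact_force: [-3.7, 1.6, 10.2]
grip_width: 27.2
finger_force: 30.0
```

Call:
servo_tool --deltas '[[[0, 0, 0], [0, 0, 0]], [[0, 0, 0], [0, 0, 0]], [[0, 0, 0], [0, 0, 0]], [[0, 0, 0], [0, 0, 0]], [[0, 0, 0], [0, 0, 0]], [[0, 0, -0.01], [0, 0, 0]], [[0, 0, -0.02], [0, 0, 0]], [[0, 0, -0.02], [0, 0, 0]], [[0, 0, 0], [0, 0, 0]]]' --fingers 0.6

```text
time: 21.9
tool_pos: [576.9, -167.8, 185.1]
tcp_rot: [3.138, 0.002, 1.571]
contact_force: [-0.1, -0.5, -0.1]
grip_width: 54.9
finger_force: 0.0
```

Call:
servo_tool --deltas '[[[0, 0, 0], [0, 0, 0]], [[0, 0, 0], [0, 0, 0]], [[0, 0, 0], [0, 0, 0]], [[0, 0, 0], [0, 0, 0]], [[0, 0, 0], [0, 0, 0]]]' --fingers 0

```text
time: 22.52
tool_pos: [575.9, -167.4, 182.8]
tcp_rot: [-3.141, 0.0, 1.571]
contact_force: [-0.7, -0.2, -0.6]
grip_width: 9.6
finger_force: 0.0
```

Now I press on the knob top, expected at z = 162.

Call:
servo_tool --deltas '[[[0, 0, 0.01], [0, 0, 0]], [[0, 0, 0.005], [0, 0, 0]], [[0, 0, 0.003], [0, 0, 0]], [[0, 0, 0.002], [0, 0, 0]], [[0, 0, 0.002], [0, 0, 0]], [[0, 0, 0.002], [0, 0, 0]], [[0, 0, 0.001], [0, 0, 0]], [[0, 0, 0], [0, 0, 0]], [[0, 0, 0], [0, 0, 0]]]'

```text
time: 23.65
tool_pos: [576.9, -167.7, 162.1]
tcp_rot: [3.137, 0.002, 1.571]
contact_force: [-6.2, 2.2, 19.5]
grip_width: 0.8
finger_force: 10.3
```

Call:
servo_tool --deltas '[[[0, 0, -0.01], [0, 0, 0]], [[0, 0, -0.02], [0, 0, 0]], [[-0.0132, -0.0198, 0], [0, 0, 0]], [[-0.0132, -0.0198, 0], [0, 0, 0]], [[-0.0132, -0.0198, 0], [0, 0, 0]], [[-0.0132, -0.0198, 0], [0, 0, 0]], [[-0.0132, -0.0198, 0], [0, 0, 0]], [[0, 0, 0], [0, 0, 0]], [[0, 0, 0.02], [0, 0, 0]], [[0, 0, 0.02], [0, 0, 0]], [[0, 0, 0.02], [0, 0, 0]], [[0, 0, 0.012], [0, 0, 0]], [[0, 0, 0.008], [0, 0, 0]], [[0, 0, 0], [0, 0, 0]], [[0, 0, 0], [0, 0, 0]]]'

```text
time: 25.52
tool_pos: [477.3, -233.6, 108.5]
tcp_rot: [3.141, 0.001, 1.571]
contact_force: [0.1, -0.2, 0.3]
grip_width: 0.5
finger_force: 0.0
```

Call:
servo_tool --deltas '[[[0, 0, 0.004], [0, 0, 0]], [[0, 0, 0.002], [0, 0, 0]], [[0, 0, 0.002], [0, 0, 0]], [[0, 0, 0.002], [0, 0, 0]], [[0, 0, 0.002], [0, 0, 0]], [[0, 0, 0], [0, 0, 0]], [[0, 0, 0], [0, 0, 0]]]'

```text
time: 26.4
tool_pos: [477.0, -233.5, 96.3]
tcp_rot: [3.141, 0.0, 1.571]
contact_force: [-2.0, 0.3, 5.4]
grip_width: 0.4
finger_force: 2.9
```

Call:
servo_tool --deltas '[[[0, 0, 0.002], [0, 0, 0]], [[0, 0, 0.002], [0, 0, 0]], [[0, 0, 0.001], [0, 0, 0]], [[0, 0, 0], [0, 0, 0]], [[0, 0, 0], [0, 0, 0]]]'

```text
time: 27.02
tool_pos: [477.1, -233.6, 95.5]
tcp_rot: [3.139, 0.002, 1.571]
contact_force: [-11.5, 6.7, 39.8]
grip_width: 0.3
finger_force: 20.3
```

Call:
servo_tool --deltas '[[[0, 0, -0.004], [0, 0, 0]], [[0, 0, -0.003], [0, 0, 0]], [[0, 0, 0], [0, 0, 0]], [[0, 0, 0], [0, 0, 0]]]'

```text
time: 27.52
tool_pos: [477.0, -233.4, 97.7]
tcp_rot: [3.142, 0.0, 1.571]
contact_force: [-0.8, 0.2, 4.8]
grip_width: 0.4
finger_force: 2.0
```

Call:
servo_tool --deltas '[[[0, 0, -0.0015], [0, 0, 0]], [[0, 0, 0], [0, 0, 0]], [[0, 0, 0], [0, 0, 0]]]'

```text
time: 27.9
tool_pos: [476.9, -233.4, 99.3]
tcp_rot: [3.142, 0.0, 1.571]
contact_force: [-0.0, -0.0, 2.3]
grip_width: 0.2
finger_force: 1.5
```

Call:
servo_tool --deltas '[[[0, 0, -0.0015], [0, 0, 0]], [[0, 0, 0], [0, 0, 0]], [[0, 0, 0], [0, 0, 0]]]'

```text
time: 28.28
tool_pos: [476.9, -233.4, 100.9]
tcp_rot: [3.142, 0.0, 1.571]
contact_force: [0.8, -0.4, 2.0]
grip_width: 0.7
finger_force: 1.1
```

Call:
servo_tool --deltas '[[[0, 0, -0.02], [0, 0, 0]], [[0, 0, -0.04], [0, 0, 0]], [[0, 0, -0.04], [0, 0, 0]], [[-0.05, 0, 0], [0, 0, 0]], [[-0.05, 0, 0], [0, 0, 0]], [[0, 0, 0], [0, 0, 0]], [[0, 0, 0], [0, 0, 0]]]'

```text
time: 29.15
tool_pos: [476.5, -332.7, 200.2]
tcp_rot: [-3.14, -0.002, 1.571]
contact_force: [0.3, -0.4, -1.1]
grip_width: 0.2
finger_force: 0.0
```

```bash
python3 - <<'E'
from h import *
w=bot.capture("wrist");s=bot.capture("scene");t=bot.capture("top")
f=lambda a:cv2.resize(a,(400,300),interpolation=cv2.INTER_CUBIC)
v=np.vstack([np.hstack([f(s[200:350,80:280]),f(t[180:300,370:530])]),np.hstack([f(w[:300]),f(s)])]);cv2.imwrite("pics/p5.png",v[:,:,::-1])
for k,n in(((461,256.5),"top"),):
    x=blobs(s[220:300,100:220],"green");y=blobs(t[180:290,370:500],"green");print(x,y)
E
```

```text
[([49.8, 17.6], 74, [45, 14, 11, 9])] [([91.1, 76.7], 92, [86, 72, 11, 11])]
```

View pics/p5.png

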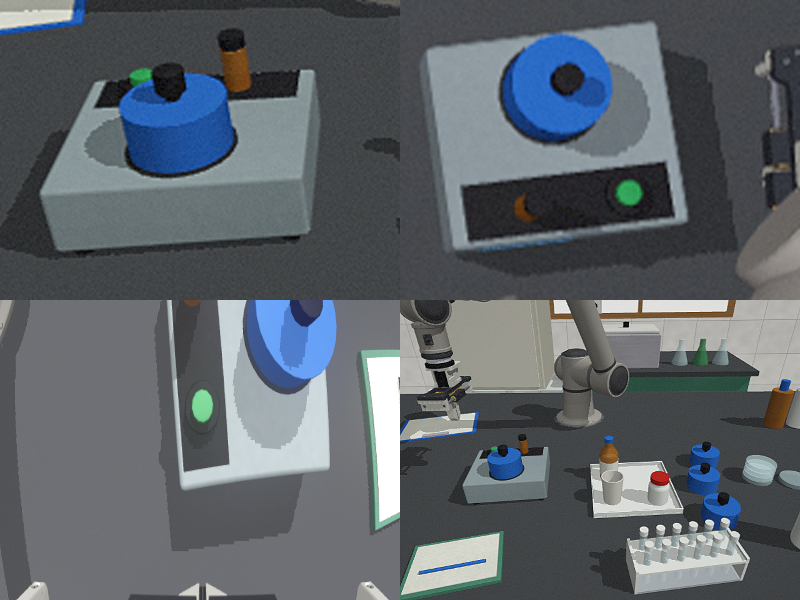

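The cover sits level on the block and the button has sprung back. Its spring force lasted from z ≈ 101 down to a hard stop at 95.5, which is the full 6 mm. The vial, bottle, jar and beaker are all standing.

```bash
python3 -c "
from plant import bot
print(bot.close_job())"
```

```text
the job is handed in; nothing more can be done
None
```

The job is handed in at about 29 s of the 67 s allowed: all three stoppers are home, the cover is seated on its seal, the start button was pressed fully down and released, and the bottle, jar, beaker and reference vial are still standing in place; no verdict came back.

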